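# Clamp the glued serving paddle in the screw press

### The job

The serving paddle has just been glued and lies part-way into the small screw press. Push it fully home against the stop at the back of the press, then turn the square knob clockwise until the foot meets the paddle and snug it by about a quarter turn more after first touch: gently but firmly, never forced tight. Let go, leaving the paddle clamped and the other things where they stand.

Things in the scene. Friction and masses are not known exactly. Their poses are not given: they have to be found in the camera images.
- press: Grey screw press, fixed on the worktop, 200 x 104 mm. Origin: on the worktop straight under the screw's vertical axis; z up, +x from the open mouth to the column. Base plate x -120..80 mm, top 12 mm above the worktop; fences 24 mm high at y +-32..45, x -68..50. An arm 40 mm wide holds the screw: it runs from the column to x = -20 above the work, z 78..104.
- stop (a point): The stop: middle of the column's front face, x = +50 mm in the press's frame, 20 mm above the worktop. The column is 56 mm wide and reaches from x = 50 to 80.
- knob (a point): Centre of the screw's black knob: 36 x 36 mm square with rounded corners, 26 mm high, on the screw axis, 146 to 150 mm above the worktop at the start. The axes x and y are normal to its flats; any pair of flats may be gripped from above. Free all round and 32 mm or more down to the arm. Clockwise from above lowers the knob 20 mm a turn (3.18 mm a rad): the hand must follow it down.
- spindle: The screw with knob and rubber foot (52 mm across, on a 3.6 N/mm spring); origin as the knob's. Stays where left. Turning it free takes 0.12 to 0.15 N m. How low the foot hangs varies by several mm, unmeasured: it meets the paddle after 0.3 to 4.6 rad. From there its force grows 11.5 N a rad, the torque 0.1 (paused) to 0.35 (moving) N m a rad; 18 N is right, under 10 loose, over 32 squeezes out the glue.
- paddle: Loose wooden serving paddle of two glued leaves, 190 mm long, 16 mm thick, 0.18 to 0.35 kg: blade 120 x 61 mm, handle 28 mm wide. Origin: centre of its underside; +x along it to the blade's end (95 mm away), -x to the handle's tip (95 mm away). It lies flat on the base plate between the fences, blade inward; fully home its origin is at x = -45 mm in the press's frame. It starts 25 to 45 mm short of that.
- paddle_tip (a point): Middle of the end face of the paddle's handle, half-way up (8 mm above its underside).
- creamer_a: Bystander: white milk portion pot, 39 mm across, 21 mm high, near the press; origin under its centre.
- creamer_b: Bystander: a second such pot near the press; origin under its centre.
- soap: Bystander: small wrapped soap, 16 x 40 x 26 mm, near the press; origin under its centre.

How it is judged:
By the outcome, as a careful person would: the job done as asked, in the order asked, and still so for the second after the job is handed in, with the robot touching nothing.
It also fails if it takes over 67 s, if anything falls off the work surface, if the arm or the gripper's body presses on something with over 40 N, if the wrist force passes 120 N, or if a joint passes its speed limit or range.

### The arm

A 7-joint arm with a two-finger parallel gripper is mounted at the origin on a cart in front of the work surface, level with it; the furniture and walls round the work are solid. World frame = base frame: x ahead of the robot, y to its left, z up, the work surface at z = 0. Lengths are in m, angles in rad, forces in N, time in s.
With the tool pointing down it reaches from about 0.4 to 0.85 m from the base axis. Payload 10.4 kg.
Tool frame: the origin (TCP) lies between the finger pads; the fingertips stand 11 mm ahead of it and the grasp point (between the pads) lies 8 mm behind it (tip_reach is the distance from the TCP to the fingertips, in m); z points along the fingers, y is the line along which they close (so a half turn about z gives the same grasp; the last joint's range is limited). The gripper opens to 85 mm and grips with 20 to 120 N. Pads are 22 mm wide; open, the fingers measure 114 mm over their backs; the gripper's body (76 mm by 85 mm) begins 54 mm behind the grasp point. The pads swing forward as they close: fully open they stand 13 mm farther back than shut.
Start: joints at [-1.21, 0.332, -0.065, 1.46, 0.022, 1.35, -0.088], TCP at [0.234, 0.58, 0.242] pointing down, gripper open.
Joint ranges: [-2.6, 2.6], [-0.5, 2.12], [-1.47, 1.34], [0.16, 2.42], [-1.27, 4.41], [0.06, 2.06], [-2.6, 2.6]. Speed limits (rad/s): [2.22, 2.22, 2.79, 2.79, 3.14, 3.14, 3.14].

### API

Orientations are given as a unit quaternion [x, y, z, w].
In Python, from workcell import * gives the robot as it stands.
- The arm moves only by the shell command python3 -m inch 'ROWS' [OPENING] [FORCE]. ROWS is JSON, a list of rows, each an object with "slide": the shift along the world's x, y, z in m, a list of three; "yaw": the turn about the world's z in rad. A call has 1 to 20 rows; each row is the pose to reach, as a shift and turn from the pose commanded when the call began; what a row does not reach only later rows make up. A row lasts 1/12 s, in which the tool goes at most 41.7 mm and 7.16 degrees, less where a joint would pass 70% of its speed; a pose out of reach is approached as far as the arm can. A call with a gripper value outside its range is refused whole. OPENING is the closure in counts, from 0 (fully open) to 255 (shut), set as the call begins (- or left out, the last holds). The fingers move at their own pace and stop on an object; FORCE is the grip in N (left out, the last holds). Time passes only in rows, so rows that repeat a pose let the fingers close. It gives the time, the measured TCP pose, the force, the opening and the grip force at its end, in the units of the state.
- get_obs(): the state, without advancing time (a new reading comes with each control period).
- camera(name): name is "scene" or "side" or "wrist"; returns a dict with "frame" (400x640x3 uint8, red, green, blue), "fx", "fy", "cx", "cy" (pixels), "extrinsics" (4x4, takes a point from world to camera coordinates). Camera axes: x right, y down, z forward; pixel columns grow to the right and rows downward; lengths in m; the calibration is good to about 2 mm. A picture is of the moment at which its call begins. There is no depth.
- hand_in(): hands the job in; it is judged then, once.
The state is a dict: "clock": time; "joint_pos": joint angles; "joint_velocities": joint speeds; "tau": joint torques, N m; "position": TCP position; "ee_rot": TCP orientation; "ft_force": force on the tool from outside, world axes, zero at the start; "torque": the same for the moment, N m; "grip_width": opening from 0.0 (shut) to 1.0 (fully open); "grasp_force": force on a finger pad.
Only numpy, scipy, OpenCV 4.12 (cv2) and the standard library are available. Lean on these libraries where they do the work, as an engineer would, in place of code of your own. Each camera call takes 0.05 s, during which the arm holds its last target. There are 200 camera calls.

## Working session

There is one attempt and no reset: what is moved stays moved. The work goes in short steps, Python scripts to look and compute and a shell command to move; the robot and the scene stay as the last step left them, time stands still between calls to the robot, and variables do not carry over. Pictures are saved under pics/ and viewed, at most 10 in all, crops included, and the job is handed in when it is done.

```bash
mkdir -p pics; ls
python3 - <<'E'
from workcell import *
import cv2
o=get_obs(); print({k:o[k] for k in('clock','position','ee_rot','ft_force','grip_width')})
for n in("scene","side"):
    c=camera(n); cv2.imwrite(f"pics/{n}1.png",c["frame"][:,:,::-1]); print(n,c["fx"],c["cx"],c["cy"],c["extrinsics"])
E
```

```text
pics
{'clock': 0.0, 'position': array([0.23390277, 0.57917267, 0.24149808]), 'ee_rot': array([ 1.90718062e-01,  9.81644583e-01, -7.25210919e-04, -9.20417844e-05]), 'ft_force': array([-0.4017791 , -0.29342161, -0.63719664]), 'grip_width': 1.0019389742008717}
scene 424.5425980324453 320.65335140808867 196.8323221147022 [[-5.31085503e-01 -8.47318092e-01 -4.90062136e-04  3.15570629e-01]
 [-4.28671859e-01  2.69183504e-01 -8.62427202e-01  3.28906627e-01]
 [ 7.30882088e-01 -4.57812508e-01 -5.06180878e-01  5.50873839e-01]
 [ 0.00000000e+00  0.00000000e+00  0.00000000e+00  1.00000000e+00]]
side 383.05340995526484 316.0740427429099 204.94865181122964 [[ 0.6200196  -0.78455702 -0.00678099 -0.30666946]
 [-0.57169966 -0.44584979 -0.68875066  0.41609202]
 [ 0.53734086  0.43091559 -0.72496659  0.63154445]
 [ 0.          0.          0.          1.        ]]
```

View pics/scene1.png

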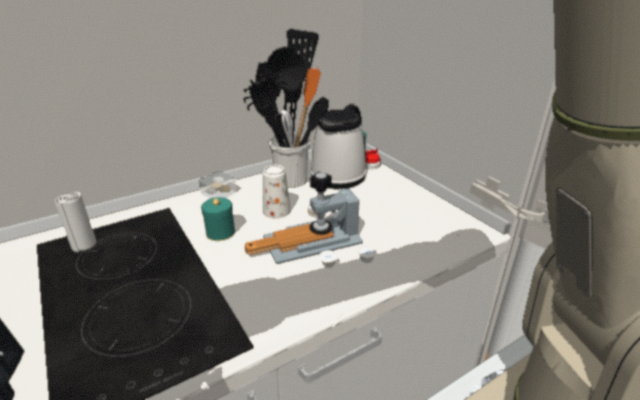

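View pics/side1.png

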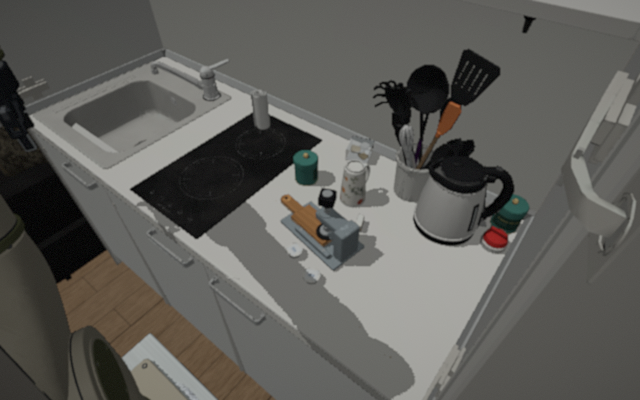

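The scene view shows the press near (315,225), the knob at (320,182) and the paddle's handle tip at (249,247). In the side view the knob is at (327,198) and the handle tip at (285,199). I'll enlarge both.

Run:
```python
import cv2,numpy as np
a=cv2.imread("pics/scene1.png")[160:280,230:380]; b=cv2.imread("pics/side1.png")[170:290,260:380]
f=lambda i:cv2.resize(i,None,fx=5,fy=5,interpolation=cv2.INTER_CUBIC)
cv2.imwrite("pics/ca.png",f(a));cv2.imwrite("pics/cb.png",f(b))
```

```text
(no output)
```

View pics/ca.png

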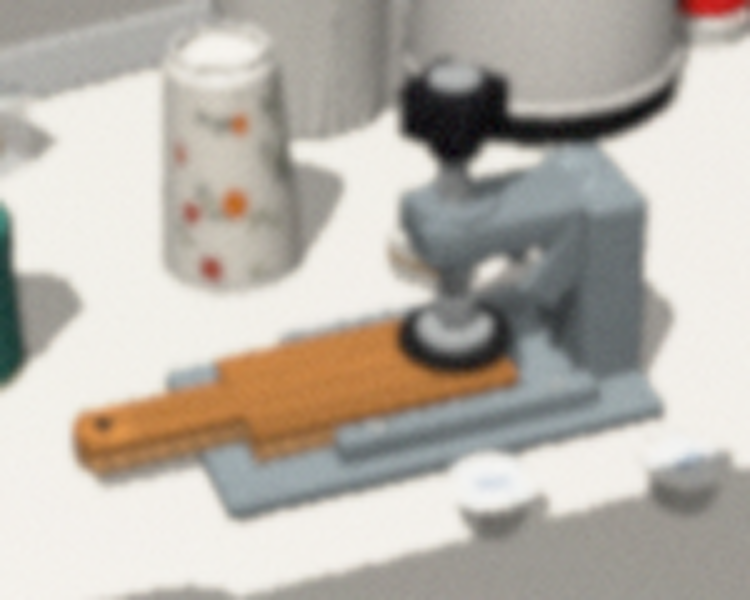

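View pics/cb.png

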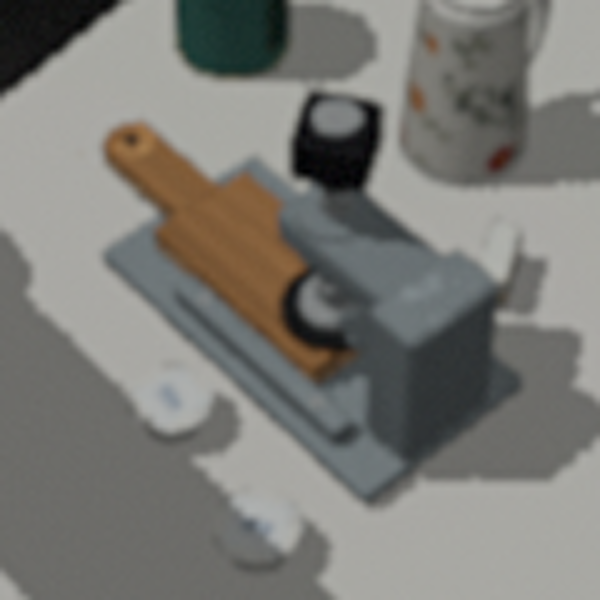

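```bash
cat > geo.py <<'E'
import numpy as np
from scipy.optimize import least_squares
from workcell import *
C={n:camera(n) for n in("scene","side")}
OFF={"scene":(230,160),"side":(260,170)}
def proj(n,p):
    c=C[n]; q=c["extrinsics"]@np.append(p,1); return np.array([c["fx"]*q[0]/q[2]+c["cx"],c["fy"]*q[1]/q[2]+c["cy"]])
def px(n,u): return (np.array(u)+.5)/5-.5+OFF[n]
def tri(m): return least_squares(lambda p:np.concatenate([proj(n,p)-px(n,u) for n,u in m]),[.5,.6,.1]).x
def onz(n,u,z): return least_squares(lambda p:proj(n,[*p,z])-px(n,u),[.5,.6]).x
def w(P,p): c,s=np.cos(P[2]),np.sin(P[2]); return np.array([P[0]+c*p[0]-s*p[1],P[1]+s*p[0]+c*p[1],p[2]])
E
python3 - <<'E'
from geo import *
np.set_printoptions(precision=4,suppress=True)
M=[("scene",(-.12,-.052,.006),(238,510)),("scene",(.08,-.052,.006),(662,408)),("side",(-.12,-.052,.012),(105,250)),("side",(-.12,.052,.012),(252,156)),("side",(.08,-.052,0),(372,503)),("side",(.08,.052,.012),(522,378)),("scene",(0,0,.148),(453,110)),("side",(0,0,.148),(336,140))]
f=lambda P:np.concatenate([proj(n,w(P,p))-px(n,u) for n,p,u in M])
for y0 in(0,1.5,-1.5,3):
    r=least_squares(f,[.5,.6,y0]); print(r.x,r.cost)
    if r.cost<50: P=r.x
print(f(P).reshape(-1,2))
def inv(v): c,s=np.cos(P[2]),np.sin(P[2]); d=v[:2]-P[:2]; return np.array([c*d[0]+s*d[1],-s*d[0]+c*d[1]])
k=tri([("scene",(453,110)),("side",(336,140))]);print("knob",k,inv(k))
for n,u,z in[("scene",(78,435),.024),("side",(115,128),.028),("scene",(102,424),.028),("side",(131,138),.028),("scene",(492,480),.021),("side",(172,398),.021),("scene",(685,457),.021),("side",(262,520),.021),("side",(500,245),.026)]:
    v=onz(n,u,z);print(n,u,v,inv(v))
E
```

```text
[ 0.5625  0.0208 -1.7442] 7.613568189252748
[ 0.5625  0.0208 -1.7442] 7.613568189253128
[ 0.5625  0.0208 -1.7442] 7.613568189258241
[0.5625 0.0208 4.539 ] 7.613568189254329
[[-1.6581  1.4435]
 [ 0.8936 -0.1458]
 [-1.1569  0.2086]
 [ 0.2882 -0.6746]
 [-0.3598  1.7599]
 [ 1.3014 -0.6566]
 [ 0.0413 -1.3438]
 [ 0.6344 -0.3047]]
knob [0.5616 0.0219 0.1461] [-0.0009 -0.0011]
scene (78, 435) [0.5935 0.1865] [-0.1686  0.0019]
side (115, 128) [0.5917 0.189 ] [-0.1707 -0.0003]
scene (102, 424) [0.5901 0.1768] [-0.1584  0.0003]
side (131, 138) [0.5913 0.1774] [-0.1593  0.0013]
scene (492, 480) [0.4795 0.0542] [-0.0186 -0.0876]
side (172, 398) [0.4794 0.0537] [-0.0181 -0.0875]
scene (685, 457) [ 0.4498 -0.0217] [ 0.0613 -0.1037]
side (262, 520) [ 0.4528 -0.0217] [ 0.0607 -0.1007]
side (500, 245) [ 0.6495 -0.0161] [0.0213 0.0921]
```

The fit puts the press origin at about (0.562, 0.021) with yaw −1.744. The paddle tip is at press x ≈ −0.170, so it needs about a 30 mm push. Next I close the fingers and move to behind the tip.

```bash
python3 -m inch '[{"slide":[0.1,-0.1,0],"yaw":0.1},{"slide":[0.365,-0.342,0],"yaw":0.21},{"slide":[0.365,-0.342,0],"yaw":0.21},{"slide":[0.365,-0.342,0],"yaw":0.21},{"slide":[0.365,-0.342,0],"yaw":0.21},{"slide":[0.365,-0.342,0],"yaw":0.21},{"slide":[0.365,-0.342,0],"yaw":0.21},{"slide":[0.365,-0.342,0],"yaw":0.21},{"slide":[0.365,-0.342,0],"yaw":0.21},{"slide":[0.365,-0.342,0],"yaw":0.21},{"slide":[0.365,-0.342,0],"yaw":0.21},{"slide":[0.365,-0.342,0],"yaw":0.21},{"slide":[0.365,-0.342,0],"yaw":0.21},{"slide":[0.365,-0.342,0],"yaw":0.21},{"slide":[0.365,-0.342,-0.0],"yaw":0.21},{"slide":[0.365,-0.342,-0.0],"yaw":0.21}]' 255 40
python3 - <<'E'
from geo import *
import cv2
print(tri([("scene",(-60,370)),("side",(232,70))]), onz("side",(232,70),0))
c=camera("wrist"); f=c["frame"][:,:,::-1]; cv2.imwrite("pics/w1.png",f)
o=get_obs();print(o["position"],o["ee_rot"],o["joint_pos"],o["clock"],o["ft_force"])
E
```

```text
clock: 1.53
position: [0.5981, 0.2391, 0.2422]
ee_rot: [0.086, 0.996, 0.0, -0.0]
ft_force: [-0.4, 0.4, -0.5]
grip_width: 0.001
grasp_force: 0.0
[ 0.70851589  0.20467203 -0.01163457] [0.68663148 0.18800234]
[0.59827829 0.23884803 0.24248655] [ 8.57618428e-02  9.96315623e-01  2.88501928e-04 -5.61401217e-05] [-0.58892802  0.37269787  0.18411975  1.41602647 -0.06881558  1.35892069
  0.99635047] 1.6833 [ 0.74041894  0.38474967 -0.46537651]
```

View pics/w1.png

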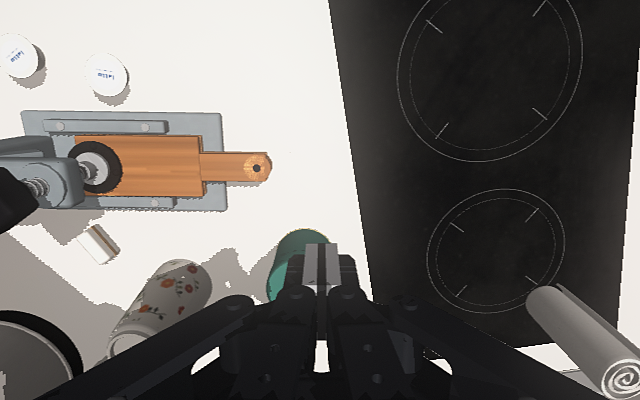

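The wrist view shows the handle tip at (271,167), the hole at (257,168) and the base plate's mouth corners at (223,113) and (227,211). The green pot is well to the side.

Run:
```python
from geo import *
c=C["wrist"]=camera("wrist"); OFF["wrist"]=(0,0)
P=(.5625,.0208,-1.7442)
import geo
geo.px=lambda n,u:np.array(u)
for u,z in[((271,167),.02),((257,168),.028),((222,113),.012),((227,211),.012),((22,112),.012),((203,165),.028)]:
    v=onz("wrist",u,z); d=v-P[:2]; cc,s=np.cos(P[2]),np.sin(P[2]); print(u,v.round(4),(cc*d[0]+s*d[1]).round(4),(-s*d[0]+cc*d[1]).round(4))
```

```text
(271, 167) [0.5941 0.1887] -0.1708 0.0022
(257, 168) [0.5912 0.1762] -0.158 0.0015
(222, 113) [0.5337 0.1508] -0.1231 -0.0508
(227, 211) [0.635  0.1302] -0.1203 0.0525
(22, 112) [ 0.4988 -0.0448] 0.0756 -0.0514
(203, 165) [0.5791 0.1241] -0.1046 -0.0015
```

```bash
python3 -m inch '[{"slide":[0.003,0,-0.04],"yaw":0},{"slide":[0.003,0,-0.08],"yaw":0},{"slide":[0.003,0,-0.12],"yaw":0},{"slide":[0.003,0,-0.16],"yaw":0},{"slide":[0.003,0,-0.19],"yaw":0},{"slide":[0.003,0,-0.217],"yaw":0},{"slide":[0.003,0,-0.217],"yaw":0},{"slide":[0.003,0,-0.217],"yaw":0}]'
python3 -m inch '[{"slide":[-0.001,-0.006,0],"yaw":0},{"slide":[-0.002,-0.012,0],"yaw":0},{"slide":[-0.003,-0.018,0],"yaw":0},{"slide":[-0.004,-0.024,0],"yaw":0},{"slide":[-0.005,-0.03,0],"yaw":0},{"slide":[-0.006,-0.036,0],"yaw":0},{"slide":[-0.007,-0.040,0],"yaw":0},{"slide":[-0.0077,-0.044,0],"yaw":0},{"slide":[-0.0084,-0.048,0],"yaw":0},{"slide":[-0.0091,-0.052,0],"yaw":0},{"slide":[-0.0091,-0.052,0],"yaw":0}]'
```

```text
clock: 2.5
position: [0.6012, 0.2374, 0.0247]
ee_rot: [0.087, 0.996, -0.001, -0.001]
ft_force: [-0.0, 0.6, 0.1]
grip_width: -0.002
grasp_force: 0.0
clock: 3.42
position: [0.5931, 0.1848, 0.0255]
ee_rot: [0.087, 0.996, -0.0, 0.0]
ft_force: [0.6, 1.7, 0.8]
grip_width: -0.001
grasp_force: 0.6
```

```bash
python3 -m inch '[{"slide":[-0.0007,-0.002,0],"yaw":0},{"slide":[-0.001,-0.004,0],"yaw":0},{"slide":[-0.001,-0.006,0],"yaw":0},{"slide":[-0.0014,-0.008,0],"yaw":0},{"slide":[-0.0014,-0.008,0],"yaw":0}]'
python3 -m inch '[{"slide":[-0.0003,-0.001,0],"yaw":0},{"slide":[-0.0004,-0.002,0],"yaw":0},{"slide":[-0.0005,-0.003,0],"yaw":0},{"slide":[-0.0005,-0.003,0],"yaw":0}]'
```

```text
clock: 3.83
position: [0.5915, 0.177, 0.0253]
ee_rot: [0.087, 0.996, -0.0, -0.0]
ft_force: [0.3, 1.4, 2.1]
grip_width: 0.003
grasp_force: 1.0
clock: 4.17
position: [0.5909, 0.1742, 0.0252]
ee_rot: [0.087, 0.996, -0.0, -0.0]
ft_force: [0.6, 2.2, 1.8]
grip_width: 0.001
grasp_force: 1.1
```

```bash
python3 -m inch '[{"slide":[-0.0002,-0.001,0],"yaw":0},{"slide":[-0.0004,-0.002,0],"yaw":0},{"slide":[-0.0004,-0.002,0],"yaw":0}]'
python3 -m inch '[{"slide":[-0.0002,-0.001,0],"yaw":0},{"slide":[-0.0004,-0.002,0],"yaw":0},{"slide":[-0.0004,-0.002,0],"yaw":0}]'
```

```text
clock: 4.42
position: [0.5905, 0.1722, 0.0252]
ee_rot: [0.087, 0.996, -0.0, -0.0]
ft_force: [0.8, 1.4, 1.2]
grip_width: -0.001
grasp_force: 0.9
clock: 4.67
position: [0.5903, 0.1714, 0.0254]
ee_rot: [0.087, 0.996, 0.001, 0.0]
ft_force: [1.9, 5.1, -1.2]
grip_width: -0.001
grasp_force: 2.8
```

Run:
```python
from workcell import *
import cv2
a=camera("scene")["frame"][160:280,230:380,::-1]; b=camera("side")["frame"][170:290,260:380,::-1]
f=lambda i:cv2.resize(i,None,fx=3,fy=3,interpolation=cv2.INTER_CUBIC)
cv2.imwrite("pics/push.png",cv2.hconcat([f(a),f(b)]))
```

```text
(no output)
```

View pics/push.png

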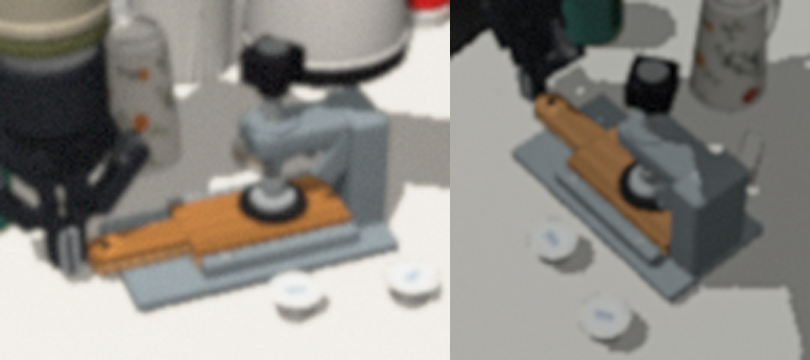

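The picture shows the paddle with its blade end near the column, and the force is rising. I'll press a little more to confirm it is on the stop.

```bash
python3 -m inch '[{"slide":[-0.0002,-0.001,0],"yaw":0},{"slide":[-0.0004,-0.002,0],"yaw":0},{"slide":[-0.0005,-0.003,0],"yaw":0},{"slide":[-0.0005,-0.003,0],"yaw":0},{"slide":[-0.0005,-0.003,0],"yaw":0}]'
```

```text
clock: 5.18
position: [0.5904, 0.1711, 0.0259]
ee_rot: [0.086, 0.996, 0.002, 0.001]
ft_force: [4.6, 12.4, -2.2]
grip_width: 0.001
grasp_force: 6.3
```

The paddle is home: 12 N with no further travel. Next I retreat, rise, and open.

```bash
python3 -m inch '[{"slide":[0.004,0.02,0],"yaw":0},{"slide":[0.007,0.04,0],"yaw":0},{"slide":[0.007,0.04,0.04],"yaw":0},{"slide":[0.007,0.04,0.08],"yaw":0},{"slide":[0.007,0.04,0.12],"yaw":0.1},{"slide":[0.007,0.04,0.16],"yaw":0.2},{"slide":[0.007,0.04,0.2],"yaw":0.3},{"slide":[0.007,0.04,0.24],"yaw":0.4},{"slide":[-0.01,0,0.24],"yaw":0.52},{"slide":[-0.02,-0.04,0.24],"yaw":0.64},{"slide":[-0.024,-0.08,0.24],"yaw":0.76},{"slide":[-0.026,-0.12,0.24],"yaw":0.88},{"slide":[-0.028,-0.147,0.24],"yaw":1.0},{"slide":[-0.028,-0.147,0.24],"yaw":1.12},{"slide":[-0.028,-0.147,0.24],"yaw":1.24},{"slide":[-0.028,-0.147,0.24],"yaw":1.36},{"slide":[-0.028,-0.147,0.24],"yaw":1.48},{"slide":[-0.028,-0.147,0.24],"yaw":1.571},{"slide":[-0.028,-0.147,0.24],"yaw":1.571},{"slide":[-0.028,-0.147,0.24],"yaw":1.571}]' 0
python3 - <<'E'
from geo import *
import geo,cv2
geo.px=lambda n,u:np.array(u)
o=get_obs();print(o["joint_pos"].round(3))
print("kettle base",onz("scene",(340,183),0),onz("side",(440,238),0),"top",tri([("scene",(340,112)),("side",(462,165))]))
print("vase",onz("scene",(276,214),0),"utens",onz("scene",(290,184),0), tri([("scene",(320,105)),("side",(455,150))]))
cv2.imwrite("pics/w2.png",camera("wrist")["frame"][:,:,::-1])
E
```

```text
clock: 6.85
position: [0.5593, 0.0205, 0.2524]
ee_rot: [-0.591, 0.806, 0.002, -0.018]
ft_force: [0.4, 0.1, -2.2]
grip_width: 0.998
grasp_force: 0.0
[ 0.415  0.268 -0.643  1.569  0.17   1.393  2.589]
kettle base [ 0.7540546  -0.16348803] [ 0.73854284 -0.19639843] top [ 0.78467745 -0.17828978  0.19357992]
vase [0.70616177 0.05892406] utens [ 0.82269117 -0.04334381] [ 0.82063926 -0.1438203   0.20228818]
```

View pics/w2.png

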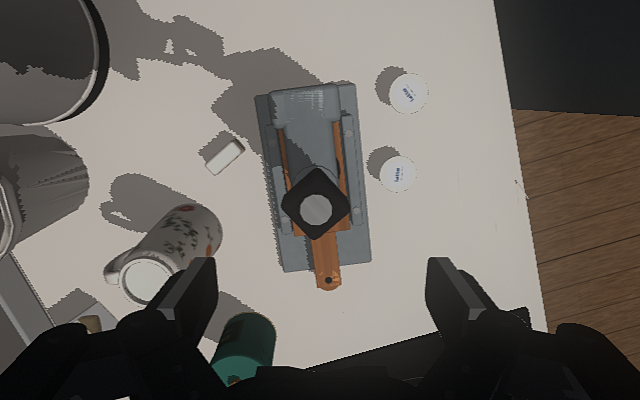

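The wrist view shows the knob as a diamond, with corners near (316,167), (350,205), (316,240) and (281,205). Its flats are about 45° off the current grip, so I'll compute the turn needed.

Run:
```python
from geo import *
import geo,cv2
geo.px=lambda n,u:np.array(u)
c=C["wrist"]=camera("wrist"); E=c["extrinsics"]; print("cam",-E[:3,:3].T@E[:3,3])
o=get_obs();q=o["ee_rot"];print(o["position"],q,"ytool deg",np.degrees(2*np.arctan2(q[1],q[0]))-90)
k=[onz("wrist",u,.160) for u in((316,167),(350,205),(316,240),(281,205))]
print("centre",np.mean(k,0),"edges",[np.degrees(np.arctan2(*(k[(i+1)%4]-k[i])[::-1]))%90 for i in range(4)],[np.linalg.norm(k[(i+1)%4]-k[i]) for i in range(4)])
# dark-blob fit
g=cv2.cvtColor(c["frame"],cv2.COLOR_RGB2GRAY)[150:255,265:365]; m=(g<60).astype(np.uint8)
cn=max(cv2.findContours(m,0,1)[0],key=cv2.contourArea); r=cv2.minAreaRect(cn); b=cv2.boxPoints(r)+[265,150]; print(r,b)
k=[onz("wrist",u,.158) for u in b]; print("c2",np.mean(k,0),[np.degrees(np.arctan2(*(k[(i+1)%4]-k[i])[::-1]))%90 for i in range(4)])
print("vase top",tri([("scene",(273,172)),("side",(352,170))]))
```

```text
cam [ 0.54220286 -0.04766741  0.38627978]
[0.55966454 0.02031472 0.25232276] [-0.58995607  0.80724079  0.00183301 -0.01762909] ytool deg 162.3209362107275
centre [0.5612143  0.01849139] edges [np.float64(23.45042522516404), np.float64(29.792508571507764), np.float64(24.850144878924667), np.float64(29.82869652284623)] [np.float64(0.03427117130054462), np.float64(0.03367124706675852), np.float64(0.0341666723291607), np.float64(0.03451341497229555)]
((51.3382568359375, 44.294681549072266), (91.31710052490234, 69.60238647460938), 87.79740142822266) [[279.80797386 150.00738525]
 [349.35894012 147.33234406]
 [352.8685379  238.58197784]
 [283.31757355 241.25701904]]
c2 [0.55906806 0.01334896] [np.float64(74.30325831890747), np.float64(75.70990248394665), np.float64(74.07661703899072), np.float64(72.72206722170257)]
vase top [0.71161453 0.05551894 0.1093697 ]
```

```bash
python3 -m inch '[{"slide":[0,0,0],"yaw":-0.12},{"slide":[0,0,-0.0],"yaw":-0.24},{"slide":[0,0,-0.0],"yaw":-0.36},{"slide":[0,0,-0.0],"yaw":-0.48},{"slide":[0,0,-0.0],"yaw":-0.6},{"slide":[0,0,-0.0],"yaw":-0.72},{"slide":[0,0,-0.0],"yaw":-0.84},{"slide":[0,0,-0.0],"yaw":-0.92},{"slide":[0,0,-0.0],"yaw":-0.92},{"slide":[0,0,-0.0],"yaw":-0.92}]'
python3 - <<'E'
from geo import *
import geo,cv2
geo.px=lambda n,u:np.array(u)
c=C["wrist"]=camera("wrist")
o=get_obs();q=o["ee_rot"];print(o["position"],q,"ytool deg",np.degrees(2*np.arctan2(q[1],q[0]))-90,o["joint_pos"].round(2))
p=proj("wrist",[.5618,.02,.158]);x,y=p.astype(int);print(p)
s=c["frame"][y-60:y+60,x-60:x+60,::-1]; cv2.imwrite("pics/k.png",cv2.resize(s,None,fx=4,fy=4,interpolation=2)); print(x-60,y-60)
E
```

```text
clock: 7.98
position: [0.5597, 0.0217, 0.2528]
ee_rot: [-0.173, 0.985, 0.009, -0.014]
ft_force: [-0.3, -0.3, 0.5]
grip_width: 1.004
grasp_force: 0.0
[0.55969612 0.02165631 0.25268415] [-0.17281523  0.98480547  0.00929736 -0.01437539] ytool deg 109.90603247845257 [ 0.33  0.25 -0.52  1.57  0.11  1.38  1.72]
[313.53356327 206.46508475]
253 146
```

View pics/k.png

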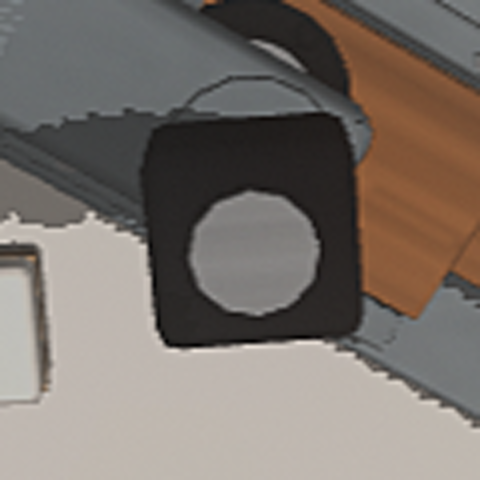

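The knob fills the crop, with corners near (150,125), (350,118), (360,335) and (165,347). It is only a few degrees off the grip axis.

Run:
```python
from geo import *
import geo
geo.px=lambda n,u:np.array(u)/4+[253,146]
C["wrist"]=camera("wrist")
o=get_obs();q=o["ee_rot"]
a=lambda u,v:np.degrees(np.arctan2(*(onz("wrist",v,.16)-onz("wrist",u,.16))[::-1]))%90
print(a((180,347),(350,336)),a((155,347-190),(162,335)),a((345,115),(360,325)),a((170,125),(335,115)),"cap centre",onz("wrist",(254,253),.161))
import cv2
from scipy.spatial.transform import Rotation as R
print(R.from_quat(q).as_matrix().round(3))
```

```text
23.289321048237355 20.797123710439624 24.65091289693369 23.115790535761434 cap centre [0.56205049 0.02192056]
[[-0.94  -0.338 -0.032]
 [-0.339  0.941  0.014]
 [ 0.025  0.024 -0.999]]
```

```bash
python3 -m inch '[{"slide":[0.0023,0,-0.03],"yaw":0.06},{"slide":[0.0023,0,-0.06],"yaw":0.06},{"slide":[0.0023,0,-0.085],"yaw":0.06},{"slide":[0.0023,0,-0.107],"yaw":0.06},{"slide":[0.0023,0,-0.107],"yaw":0.06},{"slide":[0.0023,0,-0.107],"yaw":0.06}]'
python3 -m inch '[{"slide":[0,0,0],"yaw":0},{"slide":[0,0,0],"yaw":0},{"slide":[0,0,0],"yaw":0},{"slide":[0,0,0],"yaw":0},{"slide":[0,0,0],"yaw":0},{"slide":[0,0,0],"yaw":0},{"slide":[0,0,0],"yaw":0},{"slide":[0,0,0],"yaw":0}]' 255 40
python3 -c "
from workcell import *
o=get_obs();print(o['torque'],o['ee_rot'],o['joint_pos'])"
```

```text
clock: 8.78
position: [0.5615, 0.0212, 0.1453]
ee_rot: [-0.201, 0.979, 0.009, -0.016]
ft_force: [0.7, 0.1, 1.0]
grip_width: 1.0
grasp_force: 0.0
clock: 9.45
position: [0.5625, 0.0215, 0.1468]
ee_rot: [-0.201, 0.979, 0.009, -0.014]
ft_force: [-2.0, 1.5, 5.4]
grip_width: 0.411
grasp_force: 42.7
[-0.0759818   0.45031726 -0.02945559] [-0.20106303  0.97943944  0.00883592 -0.01392752] [ 0.32237969  0.33796138 -0.51804466  1.6982553   0.16023705  1.18026766
  1.73882199]
```

```bash
cat > t.py <<'E'
from workcell import *
import numpy as np
o=get_obs();q=o["ee_rot"];print("T",o["torque"].round(3),"F",o["ft_force"].round(1),"z",o["position"][2].round(4),"xy",o["position"][:2].round(4),"yaw",(2*np.arctan2(q[1],q[0])).round(3),"j7",o["joint_pos"][6].round(2),"t",o["clock"],"v",o["joint_velocities"][6].round(2))
E
r='[{"slide":[0,0,-0.0002],"yaw":-0.05}]'
python3 -m inch '[{"slide":[0,0,-0.0002],"yaw":-0.05},{"slide":[0,0,-0.0003],"yaw":-0.1},{"slide":[0,0,-0.0005],"yaw":-0.15},{"slide":[0,0,-0.0006],"yaw":-0.2},{"slide":[0,0,-0.0008],"yaw":-0.25},{"slide":[0,0,-0.00095],"yaw":-0.3}]' >/dev/null; python3 t.py
python3 -m inch '[{"slide":[0,0,-0.0002],"yaw":-0.05},{"slide":[0,0,-0.0003],"yaw":-0.1},{"slide":[0,0,-0.0005],"yaw":-0.15},{"slide":[0,0,-0.0006],"yaw":-0.2},{"slide":[0,0,-0.0008],"yaw":-0.25},{"slide":[0,0,-0.00095],"yaw":-0.3}]' >/dev/null; python3 t.py
python3 -m inch '[{"slide":[0,0,-0.0002],"yaw":-0.05},{"slide":[0,0,-0.0003],"yaw":-0.1},{"slide":[0,0,-0.0005],"yaw":-0.15},{"slide":[0,0,-0.0006],"yaw":-0.2},{"slide":[0,0,-0.0008],"yaw":-0.25},{"slide":[0,0,-0.00095],"yaw":-0.3}]' >/dev/null; python3 t.py
```

```text
T [-0.434  0.177  0.096] F [-1.5 -1.   5. ] z 0.1459 xy [0.5626 0.021 ] yaw 3.244 j7 1.46 t 9.95 v -0.55
T [-0.795  0.243  0.127] F [ 0.1 -2.2  5.7] z 0.1449 xy [0.5626 0.0205] yaw 2.943 j7 1.18 t 10.45 v -0.56
T [-1.064  0.537  0.2  ] F [-2.1 -4.9  7.2] z 0.144 xy [0.5625 0.02  ] yaw 2.643 j7 0.89 t 10.95 v -0.57
```

```bash
python3 -m inch '[{"slide":[0,0,-0.0002],"yaw":-0.05},{"slide":[0,0,-0.0003],"yaw":-0.1},{"slide":[0,0,-0.0005],"yaw":-0.15},{"slide":[0,0,-0.0006],"yaw":-0.2},{"slide":[0,0,-0.0008],"yaw":-0.25},{"slide":[0,0,-0.00095],"yaw":-0.3}]' >/dev/null; python3 t.py
python3 -m inch '[{"slide":[0,0,-0.0002],"yaw":-0.05},{"slide":[0,0,-0.0003],"yaw":-0.1},{"slide":[0,0,-0.0005],"yaw":-0.15},{"slide":[0,0,-0.0006],"yaw":-0.2},{"slide":[0,0,-0.0008],"yaw":-0.25},{"slide":[0,0,-0.00095],"yaw":-0.3}]' >/dev/null; python3 t.py
```

```text
T [-1.286  0.968  0.308] F [-4.  -5.9  8.9] z 0.1431 xy [0.5622 0.0196] yaw 2.343 j7 0.61 t 11.45 v -0.57
T [-1.566  1.576  0.302] F [-6.2 -7.7 10.9] z 0.1421 xy [0.5619 0.0192] yaw 2.043 j7 0.31 t 11.95 v -0.58
```

The hand's tilt is loading the knob sideways, so I'll release and regrasp here to relieve it and get a clean torque reading.

```bash
python3 -m inch '[{"slide":[0,0,0.0],"yaw":0},{"slide":[0,0,0],"yaw":0},{"slide":[0,0,0],"yaw":0},{"slide":[0,0,0],"yaw":0},{"slide":[0,0,0],"yaw":0},{"slide":[0,0,0],"yaw":0}]' 120 40 | grep grip; python3 t.py
python3 -m inch '[{"slide":[0,0,0],"yaw":0},{"slide":[0,0,0],"yaw":0},{"slide":[0,0,0],"yaw":0},{"slide":[0,0,0],"yaw":0},{"slide":[0,0,0],"yaw":0},{"slide":[0,0,0],"yaw":0}]' 255 40 |grep gr; python3 t.py
```

```text
grip_width: 0.528
T [ 0.009  0.007 -0.024] F [ 0.6 -0.4  0.1] z 0.1408 xy [0.562  0.0215] yaw 2.047 j7 0.32 t 12.45 v -0.0
grip_width: 0.417
grasp_force: 39.7
T [-0.472  2.025  0.042] F [-8.  -1.9  9. ] z 0.1411 xy [0.5609 0.0208] yaw 2.046 j7 0.32 t 12.95 v 0.0
```

```bash
python3 -m inch '[{"slide":[-0.0011,-0.0005,0],"yaw":0},{"slide":[-0.0011,-0.0005,0.001],"yaw":0},{"slide":[-0.0011,-0.0005,0.001],"yaw":0}]' >/dev/null; python3 t.py
python3 -m inch '[{"slide":[0,0,-0.0002],"yaw":-0.05},{"slide":[0,0,-0.0003],"yaw":-0.1},{"slide":[0,0,-0.0005],"yaw":-0.15}]' >/dev/null; python3 t.py
python3 -m inch '[{"slide":[0,0,-0.0002],"yaw":-0.05},{"slide":[0,0,-0.0003],"yaw":-0.1}]' >/dev/null; python3 t.py
python3 -m inch '[{"slide":[0,0,-0.0002],"yaw":-0.05}]' >/dev/null; python3 t.py
python3 -m inch '[{"slide":[0,0,0],"yaw":0},{"slide":[0,0,0],"yaw":0},{"slide":[0,0,0],"yaw":0}]' >/dev/null; python3 t.py
```

```text
T [-0.146  0.023 -0.025] F [ 1.9  1.4 -3.7] z 0.1414 xy [0.5608 0.0208] yaw 2.046 j7 0.32 t 13.2 v 0.0
T [-0.268  0.017  0.337] F [ 2.   1.2 -3.5] z 0.141 xy [0.5608 0.0208] yaw 1.895 j7 0.17 t 13.45 v -0.59
T [-0.228 -0.115  0.423] F [ 1.8 -0.2 -4.4] z 0.1407 xy [0.5609 0.0208] yaw 1.795 j7 0.07 t 13.6167 v -0.59
T [-0.228  0.004  0.398] F [ 2.9  0.1 -2. ] z 0.1405 xy [0.5609 0.0208] yaw 1.745 j7 0.02 t 13.7 v -0.59
T [-0.033 -0.241 -0.077] F [ 4.3  2.1 -5.5] z 0.1406 xy [0.5609 0.0208] yaw 1.748 j7 0.02 t 13.95 v -0.0
```

```bash
python3 -m inch '[{"slide":[0,0,-0.0002],"yaw":-0.05},{"slide":[0,0,-0.0003],"yaw":-0.1},{"slide":[0,0,-0.0005],"yaw":-0.15}]' >/dev/null; python3 t.py
python3 -m inch '[{"slide":[0,0,-0.0002],"yaw":-0.05}]' >/dev/null; python3 t.py
python3 -m inch '[{"slide":[0,0,-0.0002],"yaw":-0.05},{"slide":[0,0,-0.0003],"yaw":-0.1}]' >/dev/null; python3 t.py
python3 -m inch '[{"slide":[0,0,-0.0002],"yaw":-0.05}]' >/dev/null; python3 t.py
python3 -m inch '[{"slide":[0,0,-0.0002],"yaw":-0.05}]' >/dev/null; python3 t.py
```

```text
T [-0.15  -0.18   0.449] F [ 2.6  0.4 -5.5] z 0.1401 xy [0.5609 0.0208] yaw 1.596 j7 -0.13 t 14.2 v -0.59
T [-0.156 -0.116  0.485] F [ 2.8 -0.3 -5.3] z 0.1399 xy [0.5609 0.0208] yaw 1.546 j7 -0.18 t 14.2833 v -0.59
T [-0.11  -0.171  0.466] F [ 4.5 -0.6 -4.6] z 0.1396 xy [0.5609 0.0208] yaw 1.446 j7 -0.28 t 14.45 v -0.6
T [-0.087 -0.018  0.535] F [ 3.3 -0.3 -4. ] z 0.1395 xy [0.5609 0.0208] yaw 1.396 j7 -0.33 t 14.5333 v -0.6
T [-0.129 -0.027  0.507] F [ 2.7 -0.8 -3.7] z 0.1393 xy [0.5609 0.0207] yaw 1.346 j7 -0.38 t 14.6167 v -0.6
```

```bash
python3 -m inch '[{"slide":[0,0,-0.0002],"yaw":-0.05},{"slide":[0,0,-0.0003],"yaw":-0.1},{"slide":[0,0,-0.0005],"yaw":-0.15},{"slide":[0,0,-0.0006],"yaw":-0.2}]' >/dev/null; python3 t.py
python3 -m inch '[{"slide":[0,0,-0.0002],"yaw":-0.05},{"slide":[0,0,-0.0003],"yaw":-0.1}]' >/dev/null; python3 t.py
python3 -m inch '[{"slide":[0,0,0],"yaw":0},{"slide":[0,0,0],"yaw":0},{"slide":[0,0,0],"yaw":0}]' >/dev/null; python3 t.py
```

```text
T [-0.051 -0.127  0.532] F [ 4.2 -0.7 -4.2] z 0.1387 xy [0.5609 0.0207] yaw 1.146 j7 -0.58 t 14.95 v -0.6
T [ 0.035 -0.163  0.558] F [ 2.8  0.4 -4.4] z 0.1384 xy [0.5609 0.0207] yaw 1.046 j7 -0.68 t 15.1167 v -0.6
T [ 0.106 -0.22   0.035] F [ 3.3  0.2 -5.7] z 0.1384 xy [0.5609 0.0207] yaw 1.048 j7 -0.68 t 15.3667 v -0.01
```

The estimate is about 1.2–1.8 rad past touch, or 14–21 N. I'll add one small nudge, then release and check.

```bash
python3 -m inch '[{"slide":[0,0,-0.0002],"yaw":-0.05},{"slide":[0,0,-0.0003],"yaw":-0.1}]' >/dev/null; python3 t.py
python3 -m inch '[{"slide":[0,0,0],"yaw":0},{"slide":[0,0,0],"yaw":0}]' >/dev/null; python3 t.py
python3 -m inch '[{"slide":[0,0,0],"yaw":0},{"slide":[0,0,0],"yaw":0},{"slide":[0,0,0],"yaw":0},{"slide":[0,0,0],"yaw":0},{"slide":[0,0,0],"yaw":0},{"slide":[0,0,0],"yaw":0},{"slide":[0,0,0],"yaw":0}]' 0; 
python3 -m inch '[{"slide":[0,0,0.03],"yaw":0},{"slide":[0,0,0.06],"yaw":0},{"slide":[0,0,0.09],"yaw":0},{"slide":[0,0,0.114],"yaw":0},{"slide":[0,0,0.114],"yaw":0},{"slide":[0,0,0.114],"yaw":0}]'
python3 - <<'E'
from geo import *
import cv2
c=camera("wrist");C["wrist"]=c
p=proj("wrist",[.561,.021,.15]);x,y=p.astype(int);print(x-75,y-75)
s=c["frame"][y-75:y+75,x-75:x+75,::-1]; cv2.imwrite("pics/k2.png",cv2.resize(s,None,fx=4,fy=4,interpolation=2))
E
```

```text
T [-0.006 -0.243  0.59 ] F [ 3.9 -1.1 -6.5] z 0.1382 xy [0.5609 0.0207] yaw 0.946 j7 -0.78 t 15.5333 v -0.61
T [ 0.129 -0.377 -0.016] F [ 3.4 -1.7 -6.1] z 0.1381 xy [0.5609 0.0207] yaw 0.948 j7 -0.78 t 15.7 v 0.01
clock: 16.28
position: [0.5609, 0.0208, 0.1384]
ee_rot: [0.89, 0.456, 0.017, 0.005]
ft_force: [0.2, -1.3, 0.6]
grip_width: 1.006
grasp_force: 0.0
clock: 16.78
position: [0.5616, 0.0209, 0.2537]
ee_rot: [0.89, 0.456, 0.018, 0.005]
ft_force: [-1.0, 0.2, -1.2]
grip_width: 0.999
grasp_force: 0.0
242 129
```

View pics/k2.png

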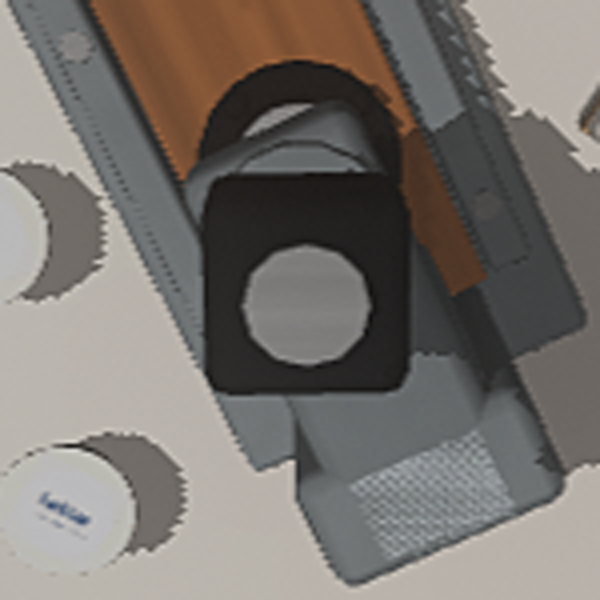

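The knob turned with the hand, with no slip. I'll check numerically that the blade's corner at (486,275) and the handle tip are still home.

Run:
```python
from geo import *
import geo,cv2
C["wrist"]=camera("wrist"); P=(.562,.0212,-1.7455)
cc,s=np.cos(P[2]),np.sin(P[2])
geo.px=lambda n,u:np.array(u)/4+[242,129]
for u in((486,275),(453,295)):
    d=onz("wrist",u,.028)-P[:2]; print(cc*d[0]+s*d[1],-s*d[0]+cc*d[1])
print("expected tip px",{n:proj(n,w(P,(-.14,.001,.024))).round(1) for n in C},"hole",proj("scene",w(P,(-.1275,.001,.028))))
a=C["scene"]["frame"][160:280,230:380,::-1]; b=C["side"]["frame"][170:290,260:380,::-1]
f=lambda i:cv2.resize(i,None,fx=3,fy=3,interpolation=2)
cv2.imwrite("pics/fin.png",cv2.hconcat([f(a),f(b)]))
```

```text
0.048927279425123614 0.03023445412026616
0.050101380790550695 0.020220061048805006
expected tip px {'scene': array([258.5, 243.9]), 'side': array([290.2, 202.2]), 'wrist': array([252.4,  34.8])} hole [264.15415801 241.01582979]
```

View pics/fin.png

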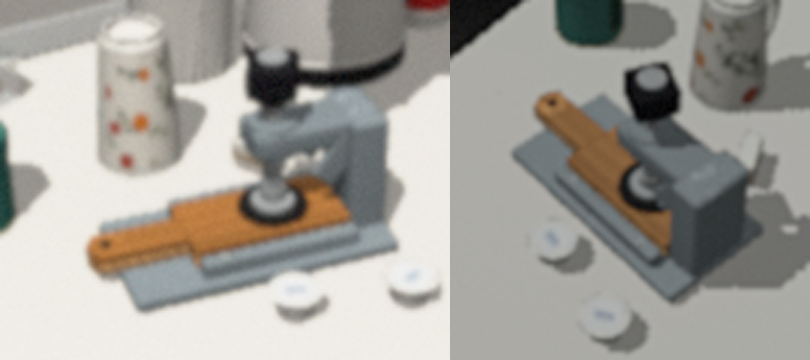

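The blade's end is at press x ≈ 0.049–0.050, which is fully home. The bystanders haven't moved and the hand is clear.

```bash
python3 -c "
from workcell import *
print(hand_in())"
```

```text
the job is handed in; nothing more can be done
None
```

The job is handed in: the paddle is fully home against the stop and clamped about a quarter turn past first touch (estimated 15–22 N from the torque readings, not measured directly), with the hand clear and the pots and soap where they stood.

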